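Set a board book in the corner rounder

ROBOT

A 6-joint arm with a two-finger parallel gripper is mounted at the origin on the work surface. World frame = base frame: x ahead of the robot, y to its left, z up, the work surface at z = 0. Lengths are in m, angles in rad, forces in N, time in s.
With the tool pointing down it reaches from about 0.425 to 0.95 m from the base axis. Payload 3.5 kg.
Tool frame: the origin (TCP) lies on the centre line of the jaws, within the pads' length; the fingertips stand 22 mm ahead of it and the grasp point (between the pads) lies 3 mm ahead of it; z points along the fingers, y is the line along which they close (so a half turn about z gives the same grasp; the last joint's range is limited). The gripper opens to 85 mm and grips with 20 to 120 N. Pads are 22 mm wide; open, the fingers measure 114 mm over their backs; the gripper's body (76 mm by 85 mm) begins 54 mm behind the grasp point. The pads swing forward as they close: fully open they stand 13 mm farther back than shut.
Start: joints at [-1.39, 0.286, 1.577, -0, 1.279, -0.15], TCP at [0.219, -0.638, 0.253] pointing down, gripper open.
Joint ranges: [-2.77, 2.77], [-0.9, 2.22], [0.21, 2.48], [-1.53, 4.67], [0.24, 2.81], [-2.84, 2.84]. Speed limits (rad/s): [2.79, 2.79, 3.14, 3.14, 3.14, 3.14].

INTERFACE

Orientations are given as a unit quaternion [w, x, y, z].
In Python, from rig import env gives the robot as it stands.
- The arm moves only by the tool send_rows, never from a script. Its argument "steps" is a list of rows, each an object with "rotation": the turn, a rotation vector about the tool's x, y, z scaled (see below), a list of three; "translation": the shift along the tool's x, y, z scaled (see below), a list of three; "grip": the opening, from 0 (shut) to 1 (fully open). A call has exactly 5 rows; each row shifts and turns the commanded pose from where the row before left it, along the tool's axes as they then stand; what a row does not reach is not made up. The controller multiplies each number of a shift by 0.04 m and each number of a turn by 0.08 rad. A row lasts 1/12 s, in which the tool goes at most 41.7 mm and 7.16 degrees, less where a joint would pass 70% of its speed; a pose out of reach is approached as far as the arm can. A call with a number of a shift or a turn outside -1 to 1 is refused whole. A call with a gripper value outside its range is refused whole. The fingers move at their own pace and stop on an object; "grip_force" is the grip in N (left out, the last holds). Time passes only in rows, so rows that do not move let the fingers close, or fill a call up. It gives the time, the measured TCP pose, the force, the opening and the grip force at its end, in the units of the state.
- env.observe(): the state, without advancing time (a new reading comes with each control period).
- env.snapshot(name): name is "scene" or "top"; returns (picture, depth): 480x640x3 uint8, red, green, blue; 480x640 float32, m along the optical axis (not along the pixel's ray), 0 where there is no reading.
- env.camera_params(name): a dict with "fx", "fy", "cx", "cy" (pixels), "extrinsics" (4x4, takes a point from camera to world coordinates). Camera axes: x right, y up, looking along -z (the intrinsics and any distortion apply to the point x, -y, -z); pixel columns grow to the right and rows downward; lengths in m; the calibration is good to about 2 mm. A picture is of the moment at which its call begins. camera_params takes no time and is no camera call.
- env.sign_off(): hands the job in; it is judged then, once.
Trained networks look in the newest picture that a camera, given by its name, has taken for a name from the list of things; names that differ only in an ending like _2 or _b are one class to them, and where a whole thing is asked for, a point or a joint stands for the part that bears it (a point fixed in the world has none). Each returns a list of dicts, best first, with "score" (0 to 1); they miss things now and then, are a little off and sometimes report something else, mostly with a low value. They report only what shows in the picture. A call takes as long as a camera call. They do not tell look-alikes from the thing itself.
- env.look_for(camera, label): "uv" ([column, row] in pixels, amid what is visible of it).
- env.regions_of(camera, label): "pixels" (480x640 bool, what is visible of it) and "uv" ([column, row] in pixels, amid what is visible of it).
- env.spot_point(camera, label): "uv" ([column, row] in pixels: a listed point, or the origin of a listed thing).
The state is a dict: "clock": time; "joint_pos": joint angles; "joint_velocities": joint speeds; "tau": joint torques, N m; "position": TCP position; "eef_rot": TCP orientation; "ft_force": force on the tool from outside, world axes, zero at the start; "torque": the same for the moment, N m; "opening": finger opening in m; "finger_force": force on a finger pad.
Only numpy, scipy, OpenCV 4.12 (cv2) and the standard library are available. Lean on these libraries where they do the work, as an engineer would, in place of code of your own. Each camera call takes 0.05 s, during which the arm holds its last target. There are 200 camera calls.

TASK

The small orange board book lies loose on the feed table of the green corner rounder, ready to have its corner rounded. With your fingertips, push it straight back until the long edge opposite its blue spine lies flat against the long steel fence, and then, keeping it against that fence, slide it along until it is fully home in the corner under the pressure foot, touching both fences. Only push it: do not pick it up or tip it, do not work the cutting lever, and leave the brass weight and everything else on the bench where it stands.

Things in the scene. Friction and masses are not known exactly. Their poses are not given: they have to be found in the camera images.
- rounder: green bench-top corner rounder, fixed. Origin on the bench under the middle of its feed table, z up. Feed table: level aluminium plate, 220 mm (x) by 300 mm (y), top 45 mm above the bench. x points from the table's front edge (robot's side) square to the long fence; y runs parallel to the long fence, towards the corner where the cut is made. A black lever handle, 375 mm high, leans back above the column behind that corner
- pocket (a point): the corner: where the guiding faces of the long and the short fence meet, at table-top height, at x = +75, y = +105 mm of the rounder; axes as rounder, so a book in the corner lies at negative x and y of it
- rail_end (a point): open right-hand end of the long fence (steel bar, 16 mm high above the table, 14 mm thick), on its guiding face at table-top height, 248 mm from pocket along the rounder's -y. The face is the plane x = 0 of pocket and runs from here to 12 mm short of it
- stop_end (a point): near end of the short fence or end stop (same bar), on its guiding face at table-top height, 117 mm from pocket along the rounder's -x. The face is the plane y = 0 of pocket and runs from here to 12 mm short of it
- foot (a point): middle of the underside of the round steel pressure foot, 26 mm across, 20 mm above the table over the corner, 9 mm in from both fences. From 65 mm above the table a green guide block stands over the corner, reaching 3 mm in over both fence faces, in front of a column 185 mm high
- book: orange board book, a rigid block of glued board, 75 mm (x) by 100 mm (y) by 12 mm thick, about 75 g, square corners, blue spine strip along one long edge. Origin at the middle of its underside, z up; x points from the spine to the other long edge (fore edge, goes against the long fence). Starts flat on the feed table, off the fences, within 0.35 rad of square; slides with some friction, stays where left
- book_lead (a point): corner of the book's underside at the fore edge and the end that goes into the corner (book frame x = +37.5, y = +50 mm)
- book_tail (a point): corner of the book's underside at the fore edge and the other end (book frame x = +37.5, y = -50 mm)
- lever (a joint): cutting lever of the rounder, rad: 0 standing up at rest, grows as it is pulled forward and down; a spring holds it up; leave it alone
- weight: brass binder's weight, 40 mm across and 53 mm high with a waisted knob, 360 g, loose on the near left part of the feed table; origin at the middle of its underside; leave it alone
- glue: white glue bottle, 60 mm across and 160 mm high, loose on the bench at the left; origin under its middle; leave it alone
- brush_jar: green glass jar with three brushes, 80 mm across and 200 mm high, loose on the bench at the left; origin under its middle; leave it alone
- finished_stack: stack of five finished books of the same size with rounded corners, about 80 by 104 mm, 61 mm high, on the bench at the right; origin under its middle; leave it alone
- bone_folder: white bone folder, 145 by 20 by 5 mm, lying on the bench at the right; origin under its middle; leave it alone
- awl: awl with a wooden handle 26 mm thick, 168 mm long, lying on the bench at the far right; origin on the bench under its blade, near the handle; leave it alone
Not all that is in view belongs to the job. There is more than one size of the book; the one meant has the size given above.

How it is judged:
On the way:
1. the book's fore edge lies flat against the long fence (both its ends within 3 mm of the face), while its leading end is still at least 50 mm short of the end stop (x of each of book_lead, book_tail in the frame of pocket above -0.003 m and y of book_lead in the frame of pocket below -0.05 m), for 0.1 s.
At the end, for the whole second after the job is handed in: the book lies flat on the feed table at rest with its fore edge against the long fence (both ends within 3 mm of it) and its leading end within 3 mm of the end stop (x of book_lead in the frame of pocket between -0.003 and 0.003 m and x of book_tail in the frame of pocket above -0.003 m and y of book_lead in the frame of pocket between -0.003 and 0.003 m and z of book_lead in the frame of pocket below 0.003 m and angle between book's own z axis and vertical below 0.04 rad and linear speed of book below 0.01 m/s and value of joint lever below 0.1 rad); the robot touches nothing.
It fails at once if the book is lifted more than 8 mm off the feed table, or tipped more than 0.15 rad (z of book in the frame of pocket above 0.008 m or angle between book's own z axis and vertical above 0.15 rad).
It fails at once if the book comes away from the long fence (more than 6 mm at either end) within the last 50 mm before the end stop (y of book_lead in the frame of pocket above -0.05 m and x of any of book_lead, book_tail in the frame of pocket below -0.006 m).
It fails at once if the cutting lever is pulled (value of joint lever above 0.15 rad).
It fails at once if the brass weight or another bystander is moved more than 12 mm (distance of any of weight, glue, brush_jar, finished_stack, bone_folder, awl from where it was at the start of the episode above 0.012 m).
It also fails if it takes over 48 s, if anything falls off the work surface, if the arm or the gripper's body presses on something with over 40 N, if the wrist force passes 120 N, or if a joint passes its speed limit or range.

## Working session

There is one attempt and no reset: what is moved stays moved. The work goes in short steps, Python scripts to look and compute and a tool call to move; the robot and the scene stay as the last step left them, time stands still between calls to the robot, and variables do not carry over. Pictures are saved under pics/ and viewed, at most 10 in all, crops included, and the job is handed in when it is done.

Besides the shell and the picture viewer there is one more tool, called after "Request:" as name(argument=value, ...), one argument or row to a line, values as JSON. send_rows: Moves the arm, as the interface text tells. Its arguments: {"type":"object","properties":{"steps":{"type":"array"},"grip_force":{"type":"number"}},"required":["steps"]}

```bash
mkdir -p pics; cat > h.py <<'E'
import numpy as np, cv2
from rig import env
from scipy.spatial.transform import Rotation as R
def world(cam,uv,depth=None,z=None):
    p=env.camera_params(cam);E=np.array(p['extrinsics'])
    uv=np.atleast_2d(np.array(uv,float))
    d=np.stack([(uv[:,0]-p['cx'])/p['fx'],-(uv[:,1]-p['cy'])/p['fy'],-np.ones(len(uv))],1)
    dw=d@E[:3,:3].T; o=E[:3,3]
    s=np.array(depth)[...,None] if depth is not None else ((z-o[2])/dw[:,2])[:,None]
    return o+dw*s
def proj(cam,P):
    p=env.camera_params(cam);E=np.linalg.inv(np.array(p['extrinsics']))
    q=np.atleast_2d(P)@E[:3,:3].T+E[:3,3]
    return np.stack([p['cx']+p['fx']*q[:,0]/-q[:,2],p['cy']-p['fy']*q[:,1]/-q[:,2]],1)
E
python3 - <<'E'
from h import *
print({k:v for k,v in env.camera_params('top').items()})
for c in ['top','scene']:
    im,d=env.snapshot(c); cv2.imwrite(f'pics/{c}0.png',im[:,:,::-1]); np.save(c+'0.npy',d)
for c in ['top','scene']:
    for l in ['pocket','rail_end','stop_end','book','book_lead','book_tail','weight','rounder','foot']:
        print(c,l,[(np.round(r['uv']).tolist(),round(r['score'],2)) for r in env.spot_point(c,l)[:4]])
d=np.load('top0.npy')
for r in env.regions_of('top','book')[:4]:
    m=r['pixels'].astype(np.uint8); v,u=np.nonzero(m)
    P=world('top',np.stack([u,v],1),depth=d[v,u]); P=P[d[v,u]>0]
    rect=cv2.minAreaRect(P[:,:2].astype(np.float32)*1000)
    print(r['score'],r['uv'],np.median(P,0),rect,m.sum())
print(env.observe()['position'],env.observe()['eef_rot'],env.observe()['clock'])
E
```

```text
{'fx': 624.7158506729946, 'fy': 624.7158506729946, 'cx': 314.5748396858277, 'cy': 236.31237361304207, 'extrinsics': array([[-0.02177731,  0.99628291, -0.08334332,  0.42372209],
       [-0.99974644, -0.02217877, -0.003894  , -0.00660178],
       [-0.00572798,  0.08323738,  0.99651329,  1.69979138],
       [ 0.        ,  0.        ,  0.        ,  1.        ]])}
top pocket [([305.0, 206.0], 0.73)]
top rail_end [([398.0, 219.0], 0.76)]
top stop_end [([298.0, 249.0], 0.91), ([164.0, 218.0], 0.53)]
top book [([379.0, 316.0], 0.89), ([364.0, 238.0], 0.84), ([221.0, 260.0], 0.55)]
top book_lead [([346.0, 226.0], 0.98), ([391.0, 310.0], 0.64), ([249.0, 272.0], 0.59), ([400.0, 218.0], 0.28)]
top book_tail [([379.0, 336.0], 0.97), ([377.0, 222.0], 0.59), ([204.0, 284.0], 0.56), ([459.0, 185.0], 0.4)]
top weight [([162.0, 216.0], 0.5), ([296.0, 261.0], 0.47)]
top rounder [([343.0, 241.0], 0.8)]
top foot [([309.0, 210.0], 0.71)]
scene pocket [([361.0, 276.0], 0.85)]
scene rail_end [([257.0, 325.0], 0.57)]
scene stop_end [([335.0, 236.0], 0.76)]
scene book [([281.0, 282.0], 0.67), ([219.0, 234.0],
[... 270 characters left out ...]
]
scene rounder [([300.0, 277.0], 0.98)]
scene foot [([354.0, 269.0], 0.78), ([479.0, 200.0], 0.58)]
0.9 [220.9, 256.4] [0.50862881 0.25152582 0.01557955] ((509.86236572265625, 254.0252685546875), (105.75896453857422, 139.94532775878906), 13.43812370300293) 1907
0.67 [374.8, 319.8] [ 0.33912163 -0.16134261  0.00898628] ((339.81402587890625, -161.35153198242188), (57.02727127075195, 76.2240219116211), 57.439186096191406) 598
0.57 [365.0, 241.0] [ 0.55113383 -0.1297937   0.05716989] ((551.757080078125, -129.2382049560547), (77.87921905517578, 103.68803405761719), 4.632139205932617) 1085
[ 0.21926161 -0.63838933  0.25334663] [ 6.74755063e-06  9.86354296e-01  1.64636578e-01 -1.25889055e-06] 1.05
```

View pics/top0.png

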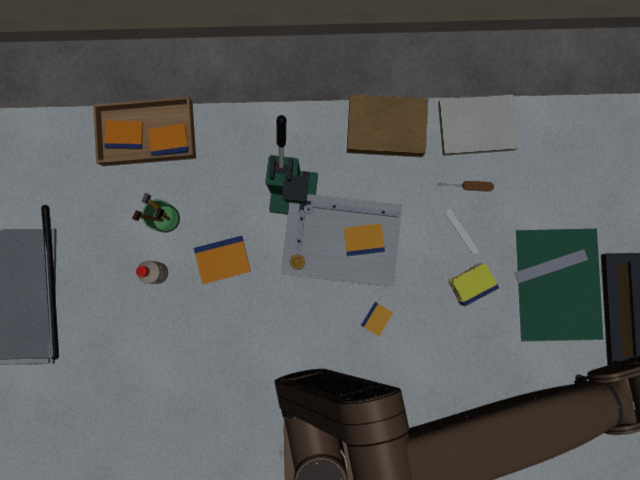

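View pics/scene0.png

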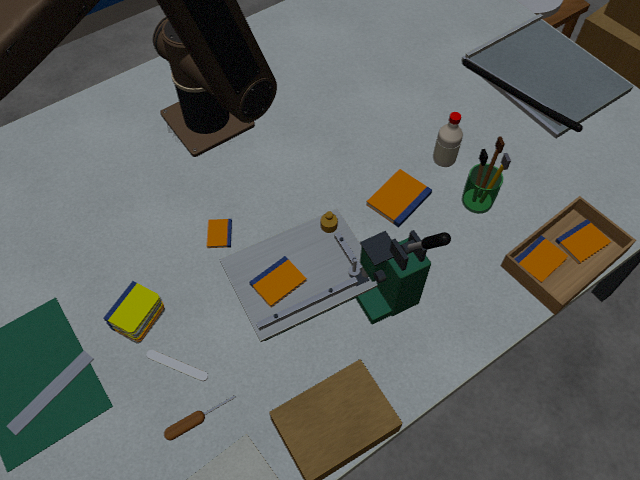

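The top view shows the target book at about (364,239) on the aluminium table, with its spine towards the robot. The fence runs from (305,206) to (398,215) and the weight stands at (297,262). Decoys: the larger book at (221,260) and the small one at (377,319).

```bash
cat > m.py <<'E'
from h import *
im=cv2.imread('pics/top0.png'); d=np.load('top0.npy')
v,u=np.mgrid[180:300,270:420]; u=u.ravel();v=v.ravel()
P=world('top',np.stack([u,v],1),depth=d[v,u])
z=P[:,2]
print(np.histogram(z,bins=np.arange(-.01,.09,.005)))
hsv=cv2.cvtColor(im,cv2.COLOR_BGR2HSV)[v,u]
org=((hsv[:,1]>120))&(abs(z-.057)<.012)&(P[:,1]<-.06)&(P[:,0]<.62)
for n,m in [('table',(z>.035)&(z<.075)),('book',org)]:
    k=np.zeros((480,640),np.uint8); k[v[m],u[m]]=1
    k=cv2.morphologyEx(k,cv2.MORPH_OPEN,np.ones((3,3)))
    N,L,S,C=cv2.connectedComponentsWithStats(k); i=1+np.argmax(S[1:,4]); vv,uu=np.nonzero(L==i)
    Q=world('top',np.stack([uu,vv],1),z=.045 if n=='table' else .057)
    print(n,cv2.minAreaRect((Q[:,:2]*1000).astype(np.float32)),len(vv),np.median(world('top',np.stack([uu,vv],1),depth=d[vv,uu])[:,2]))
for l,uv,zz in [('pocket',(305,206),.045),('rail',(398,219),.045),('stop',(298,249),.045),('lead',(346,226),.045),('tail',(377,222),.045),('weight',(296,261),.098)]:
    print(l,world('top',uv,z=zz))
for l,uv,zz in [('pocket',(361,276),.045),('rail',(257,325),.045),('stop',(335,236),.045),('lead',(307,281),.045),('tail',(272,310),.045)]:
    print(l,world('scene',uv,z=zz))
cv2.imwrite('pics/c1.png',cv2.resize(im[180:300,265:425],None,fx=5,fy=5,interpolation=cv2.INTER_CUBIC))
s=cv2.imread('pics/scene0.png'); cv2.imwrite('pics/c2.png',cv2.resize(s[200:350,210:400],None,fx=4,fy=4,interpolation=cv2.INTER_CUBIC))
E
python3 m.py
```

```text
(array([ 660, 2904, 3104,  856,   67,    7,   11,   51,  232,  728, 2719,
       2986, 1078,  764,  564,  210,  103,   42,   15]), array([-0.01 , -0.005,  0.   ,  0.005,  0.01 ,  0.015,  0.02 ,  0.025,
        0.03 ,  0.035,  0.04 ,  0.045,  0.05 ,  0.055,  0.06 ,  0.065,
        0.07 ,  0.075,  0.08 ,  0.085]))
table ((553.5465698242188, -70.88862609863281), (299.7972717285156, 219.88453674316406), 82.14525604248047) 8904 0.04668198182641081
book ((550.9329833984375, -129.6085662841797), (72.69438934326172, 99.00883483886719), 5.211377143859863) 953 0.057257728452735135
pocket [[0.6438613  0.02364754 0.045     ]]
rail [[ 0.60341686 -0.22319063  0.045     ]]
stop [[0.52931677 0.04458054 0.045     ]]
lead [[ 0.58778994 -0.0843394   0.045     ]]
tail [[ 0.59664128 -0.16708684  0.045     ]]
weight [[0.49521958 0.04867424 0.098     ]]
pocket [[0.64415814 0.03087763 0.045     ]]
rail [[ 0.60997879 -0.21827426  0.045     ]]
stop [[0.52720484 0.04562216 0.045     ]]
lead [[ 0.58541608 -0.07318082  0.045     ]]
tail [[ 0.59931276 -0.17374658  0.045     ]]
```

View pics/c1.png

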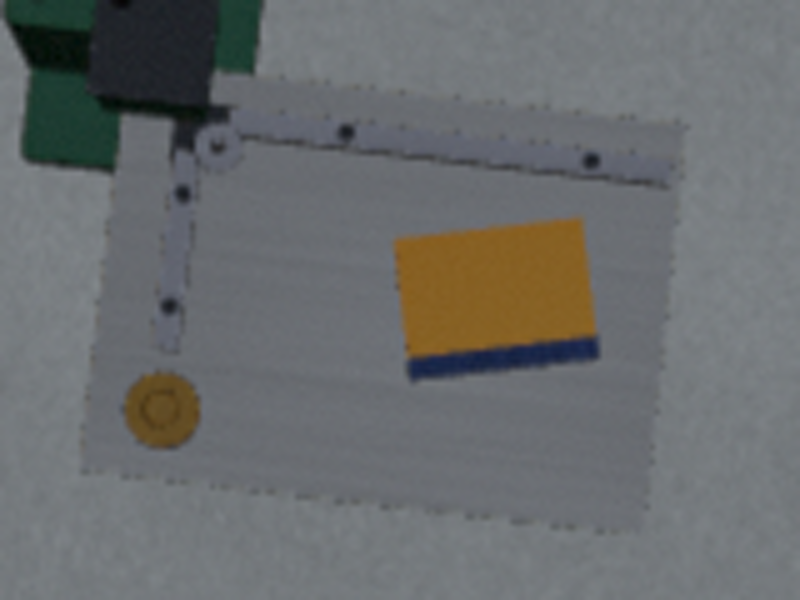

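View pics/c2.png

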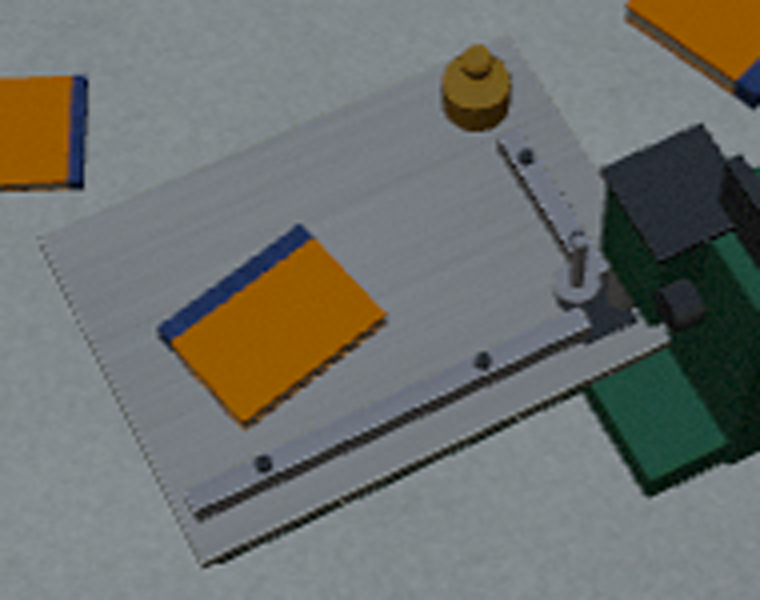

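```bash
cat >> h.py <<'E'
C=np.array([.5535,-.0709]); A=np.radians(-7.855)
X=np.array([np.cos(A),np.sin(A)]);Y=np.array([-X[1],X[0]]); PK=C+.075*X+.105*Y
def st():
    o=env.observe(); r=R.from_quat(np.roll(o['eef_rot'],-1)).as_matrix(); p=np.array(o['position'])
    d=p[:2]-PK
    print('t%.2f'%o['clock'],'pocketframe mm',np.round([d@X*1e3,d@Y*1e3,p[2]*1e3],1),'yaw rel %.4f'%(np.arctan2(r[1,0],r[0,0])-A),'tilt',np.round(r[:2,2],4),'open %.4f'%o['opening'],'F',np.round(o['ft_force'],1),'q',np.round(o['joint_pos'],2))
def book(name=None):
    im,d=env.snapshot('top')
    if name: cv2.imwrite(f'pics/{name}.png',cv2.resize(im[180:300,265:425,::-1],None,fx=5,fy=5,interpolation=cv2.INTER_CUBIC))
    hsv=cv2.cvtColor(im,cv2.COLOR_RGB2HSV); v,u=np.mgrid[180:300,270:420]; u=u.ravel();v=v.ravel()
    P=world('top',np.stack([u,v],1),z=.057); D=(P[:,:2]-PK)
    x,y=D@X,D@Y; h=hsv[v,u]
    m=(h[:,1]>120)&(h[:,2]>60)&(x>-.17)&(x<.02)&(y<.005)&~((x<-.115)&(y>-.04))
    rc=cv2.minAreaRect((np.stack([x[m],y[m]],1)*1e3).astype(np.float32)); print('book rect (pocket frame mm)',rc,m.sum()); print(np.round(cv2.boxPoints(rc)).tolist())
E
python3 -c "
from h import *
print(PK);st();book()"
```

```text
[0.64214627 0.0228648 ]
t1.05 pocketframe mm [-328.5 -712.8  253.3] yaw rel 0.4679 tilt [-0. -0.] open 0.0855 F [ 0.1 -0.1 -0.4] q [-1.39  0.29  1.58 -0.    1.28 -0.15]
book rect (pocket frame mm) ((-69.49473571777344, -163.4907684326172), (72.68257141113281, 99.08964538574219), 12.943845748901367) 991
[[-116.0, -123.0], [-94.0, -220.0], [-23.0, -204.0], [-45.0, -107.0]]
```

Request:
send_rows(
  steps=[
    {"rotation": [0, 0, 1], "translation": [0, 0, 0], "grip": 0.3},
    {"rotation": [0, 0, 1], "translation": [0, 0, 0], "grip": 0.3},
    {"rotation": [0, 0, 1], "translation": [0, 0, 0], "grip": 0.3},
    {"rotation": [0, 0, 1], "translation": [0, 0, 0], "grip": 0.3},
    {"rotation": [0, 0, 1], "translation": [0, 0, 0], "grip": 0.3},
  ],
)

```text
clock: 1.52
position: [0.2193, -0.6384, 0.2533]
eef_rot: [0.0, 0.999, -0.037, 0.0]
ft_force: [-0.6, 0.5, -1.0]
opening: 0.0265
finger_force: 0.0
```

Request:
send_rows(
  steps=[
    {"rotation": [0, 0, 0.85], "translation": [0, 0, 0], "grip": 0.3},
    {"rotation": [0, 0, 0], "translation": [0.3, -0.9, 0], "grip": 0.3},
    {"rotation": [0, 0, 0], "translation": [0.3, -0.9, 0], "grip": 0.3},
    {"rotation": [0, 0, 0], "translation": [0.3, -0.9, 0], "grip": 0.3},
    {"rotation": [0, 0, 0], "translation": [0.3, -0.9, 0], "grip": 0.3},
  ],
)

```text
clock: 1.93
position: [0.2868, -0.5009, 0.2532]
eef_rot: [-0.0, 0.998, -0.069, 0.0]
ft_force: [1.0, -1.0, 0.1]
opening: 0.0255
finger_force: 0.0
```

Request:
send_rows(
  steps=[
    {"rotation": [0, 0, 0], "translation": [0.3, -0.9, 0], "grip": 0.3},
    {"rotation": [0, 0, 0], "translation": [0.3, -0.9, 0], "grip": 0.3},
    {"rotation": [0, 0, 0], "translation": [0.3, -0.9, 0], "grip": 0.3},
    {"rotation": [0, 0, 0], "translation": [0.3, -0.9, 0], "grip": 0.3},
    {"rotation": [0, 0, 0], "translation": [0.3, -0.9, 0], "grip": 0.3},
  ],
)

```text
clock: 2.35
position: [0.371, -0.3305, 0.2536]
eef_rot: [0.0, 0.998, -0.069, 0.0]
ft_force: [0.6, -0.4, 1.4]
opening: 0.0255
finger_force: 0.0
```

Request:
send_rows(
  steps=[
    {"rotation": [0, 0, 0], "translation": [0.3, -0.9, 0], "grip": 0.3},
    {"rotation": [0, 0, 0], "translation": [0.3, -0.9, 0], "grip": 0.3},
    {"rotation": [0, 0, 0], "translation": [0.3, -0.9, 0], "grip": 0.3},
    {"rotation": [0, 0, 0], "translation": [0.3, -0.9, 0], "grip": 0.3},
    {"rotation": [0, 0, 0], "translation": [0.3, -0.9, 0], "grip": 0.3},
  ],
)

```text
clock: 2.77
position: [0.4551, -0.1603, 0.2538]
eef_rot: [0.0, 0.998, -0.069, 0.001]
ft_force: [1.5, 0.0, -0.1]
opening: 0.0256
finger_force: 0.0
```

```bash
python3 -c "
from h import *
st()"
```

```text
t2.77 pocketframe mm [-160.2 -207.   253.8] yaw rel -0.0003 tilt [ 0.001  -0.0006] open 0.0256 F [ 1.5  0.  -0.1] q [-0.55 -0.15  2.04  0.    1.25  1.16]
```

Request:
send_rows(
  steps=[
    {"rotation": [0, 0, 0], "translation": [0.35, -1, 0], "grip": 0.3},
    {"rotation": [0, 0, 0], "translation": [0, 0, 1], "grip": 0.3},
    {"rotation": [0, 0, 0], "translation": [0, 0, 1], "grip": 0.3},
    {"rotation": [0, 0, 0], "translation": [0, 0, 1], "grip": 0.3},
    {"rotation": [0, 0, 0], "translation": [0, 0, 1], "grip": 0.3},
  ],
)

```text
clock: 3.18
position: [0.4741, -0.1245, 0.0925]
eef_rot: [0.0, 0.998, -0.068, 0.001]
ft_force: [0.3, -1.0, 0.4]
opening: 0.0257
finger_force: 0.0
```

Request:
send_rows(
  steps=[
    {"rotation": [0, 0, 0], "translation": [0, 0, 0.2], "grip": 0.3},
    {"rotation": [0, 0, 0], "translation": [0, 0, 0.15], "grip": 0.3},
    {"rotation": [0, 0, 0], "translation": [0, 0, 0], "grip": 0.3},
    {"rotation": [0, 0, 0], "translation": [0, 0, 0], "grip": 0.3},
    {"rotation": [0, 0, 0], "translation": [0, 0, 0], "grip": 0.3},
  ],
)

```text
clock: 3.6
position: [0.4756, -0.1261, 0.0822]
eef_rot: [0.001, 0.998, -0.069, 0.003]
ft_force: [0.0, 0.3, -0.2]
opening: 0.0255
finger_force: 0.0
```

```bash
python3 -c "
from h import *
st()"
```

```text
t3.60 pocketframe mm [-144.6 -170.4   82.2] yaw rel -0.0003 tilt [ 0.0049 -0.0025] open 0.0255 F [ 0.   0.3 -0.2] q [-0.47  0.1   2.14  0.    0.9   1.24]
```

Request:
send_rows(
  steps=[
    {"rotation": [0, 0, 0], "translation": [0, 0, 0.1], "grip": 0.3},
    {"rotation": [0, 0, 0], "translation": [0, 0, 0.05], "grip": 0.3},
    {"rotation": [0, 0, 0], "translation": [0, 0, 0], "grip": 0.3},
    {"rotation": [0, 0, 0], "translation": [0, 0, 0], "grip": 0.3},
    {"rotation": [0, 0, 0], "translation": [0, 0, 0], "grip": 0.3},
  ],
)

```text
clock: 4.02
position: [0.4737, -0.125, 0.0735]
eef_rot: [0.0, 0.998, -0.069, 0.0]
ft_force: [0.8, 0.3, -0.6]
opening: 0.0255
finger_force: 0.0
```

```bash
python3 -c "
from h import *
st()"
```

```text
t4.02 pocketframe mm [-146.7 -169.5   73.5] yaw rel -0.0002 tilt [ 0.0002 -0.0001] open 0.0255 F [ 0.8  0.3 -0.6] q [-0.47  0.11  2.15  0.    0.88  1.24]
```

Request:
send_rows(
  steps=[
    {"rotation": [0, 0, 0], "translation": [0, 0, 0.07], "grip": 0.3},
    {"rotation": [0, 0, 0], "translation": [0.1, 0, 0], "grip": 0.3},
    {"rotation": [0, 0, 0], "translation": [0.15, 0, 0], "grip": 0.3},
    {"rotation": [0, 0, 0], "translation": [0.15, 0, 0], "grip": 0.3},
    {"rotation": [0, 0, 0], "translation": [0.1, 0, 0], "grip": 0.3},
  ],
)

```text
clock: 4.43
position: [0.4946, -0.128, 0.0708]
eef_rot: [0.0, 0.998, -0.069, 0.0]
ft_force: [0.7, 0.1, 0.7]
opening: 0.0259
finger_force: 0.0
```

Request:
send_rows(
  steps=[
    {"rotation": [0, 0, 0], "translation": [0.1, 0, 0], "grip": 0.3},
    {"rotation": [0, 0, 0], "translation": [0.1, 0, 0], "grip": 0.3},
    {"rotation": [0, 0, 0], "translation": [0.1, 0, 0], "grip": 0.3},
    {"rotation": [0, 0, 0], "translation": [0.1, 0, 0], "grip": 0.3},
    {"rotation": [0, 0, 0], "translation": [0.1, 0, 0], "grip": 0.3},
  ],
)

```text
clock: 4.85
position: [0.5136, -0.1305, 0.0705]
eef_rot: [-0.0, 0.998, -0.069, -0.0]
ft_force: [-1.3, 0.2, 0.1]
opening: 0.0258
finger_force: 0.1
```

```bash
python3 -c "
from h import *
st();book('c3')"
```

```text
t4.85 pocketframe mm [-106.4 -169.5   70.5] yaw rel -0.0001 tilt [-0.0002  0.0001] open 0.0258 F [-1.3  0.2  0.1] q [-0.44  0.2   2.05 -0.    0.89  1.27]
book rect (pocket frame mm) ((-42.692161560058594, -164.35653686523438), (52.62236022949219, 99.28852844238281), 9.925174713134766) 370
[[-77.0, -120.0], [-60.0, -218.0], [-8.0, -209.0], [-25.0, -111.0]]
```

View pics/c3.png

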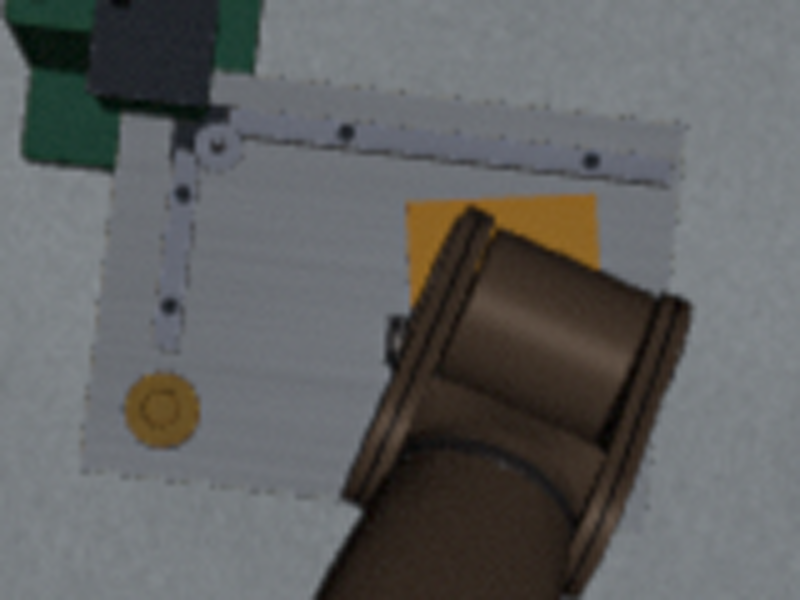

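The book at (505,240) in the crop is turning square and its tail corner is about 8 mm from the fence. I'll keep pushing.

Request:
send_rows(
  steps=[
    {"rotation": [0, 0, 0], "translation": [0.08, 0, 0], "grip": 0.3},
    {"rotation": [0, 0, 0], "translation": [0.08, 0, 0], "grip": 0.3},
    {"rotation": [0, 0, 0], "translation": [0.08, 0, 0], "grip": 0.3},
    {"rotation": [0, 0, 0], "translation": [0.08, 0, 0], "grip": 0.3},
    {"rotation": [0, 0, 0], "translation": [0.06, 0, 0], "grip": 0.3},
  ],
)

```text
clock: 5.32
position: [0.5286, -0.1326, 0.0705]
eef_rot: [-0.0, 0.998, -0.069, -0.0]
ft_force: [-0.3, 0.4, 0.1]
opening: 0.0254
finger_force: 0.2
```

Request:
send_rows(
  steps=[
    {"rotation": [0, 0, 0], "translation": [0.04, 0, 0], "grip": 0.3},
    {"rotation": [0, 0, 0], "translation": [0.04, 0, 0], "grip": 0.3},
    {"rotation": [0, 0, 0], "translation": [0.04, 0, 0], "grip": 0.3},
    {"rotation": [0, 0, 0], "translation": [0, 0, 0], "grip": 0.3},
    {"rotation": [0, 0, 0], "translation": [0, 0, 0], "grip": 0.3},
  ],
)

```text
clock: 5.73
position: [0.5327, -0.1331, 0.0704]
eef_rot: [-0.0, 0.998, -0.069, -0.001]
ft_force: [-2.6, 0.1, 1.1]
opening: 0.0256
finger_force: 1.0
```

```bash
python3 -c "
from h import *
st();book()"
```

```text
t5.73 pocketframe mm [ -87.1 -169.4   70.4] yaw rel -0.0000 tilt [-0.0011  0.0004] open 0.0256 F [-2.6  0.1  1.1] q [-0.43  0.24  2.   -0.    0.9   1.28]
book rect (pocket frame mm) ((-21.739534378051758, -170.96633911132812), (50.496944427490234, 103.24968719482422), 6.566819667816162) 282
[[-53.0, -123.0], [-41.0, -225.0], [9.0, -219.0], [-3.0, -117.0]]
```

Request:
send_rows(
  steps=[
    {"rotation": [0, 0, 0], "translation": [0.04, 0, 0], "grip": 0.3},
    {"rotation": [0, 0, 0], "translation": [0.03, 0, 0], "grip": 0.3},
    {"rotation": [0, 0, 0], "translation": [0, 0, 0], "grip": 0.3},
    {"rotation": [0, 0, 0], "translation": [0, 0, 0], "grip": 0.3},
    {"rotation": [0, 0, 0], "translation": [0, 0, 0], "grip": 0.3},
  ],
)

```text
clock: 6.2
position: [0.5329, -0.133, 0.0699]
eef_rot: [-0.001, 0.998, -0.068, -0.004]
ft_force: [-10.0, 1.5, 5.2]
opening: 0.0256
finger_force: 4.8
```

```bash
python3 -c "
from h import *
st();book('c4')"
```

```text
t6.20 pocketframe mm [ -86.9 -169.4   69.9] yaw rel 0.0007 tilt [-0.0088  0.002 ] open 0.0256 F [-10.    1.5   5.2] q [-0.43  0.24  2.   -0.    0.91  1.28]
book rect (pocket frame mm) ((-26.097497940063477, -171.4211883544922), (52.90226364135742, 99.98670959472656), 0.8129174113273621) 246
[[-53.0, -122.0], [-52.0, -222.0], [1.0, -221.0], [-0.0, -121.0]]
```

View pics/c4.png

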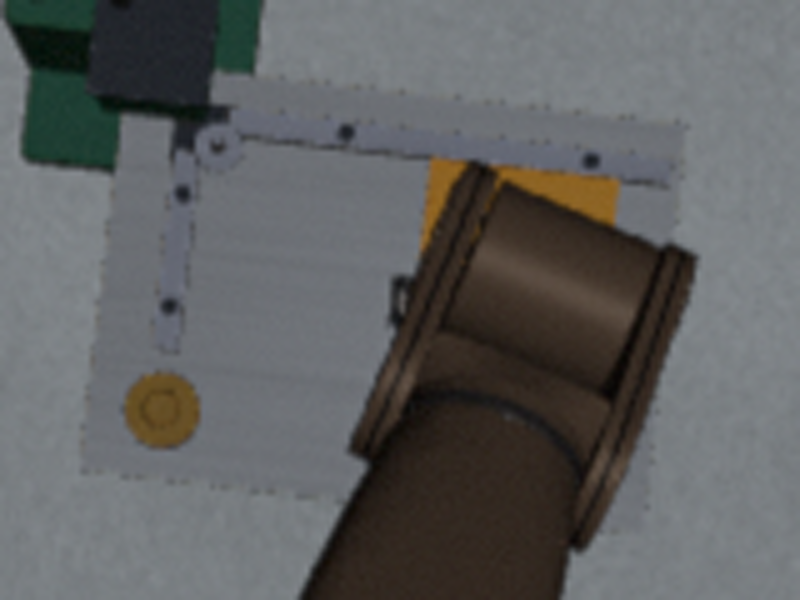

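The book's fore edge is flush along the fence (crop (430,158) to (620,180)), with its leading end about 121 mm short of the stop. Now I back off, rise and turn for the slide.

Request:
send_rows(
  steps=[
    {"rotation": [0, 0, 0], "translation": [-0.2, 0, 0], "grip": 0.3},
    {"rotation": [0, 0, 0], "translation": [-0.4, 0, 0], "grip": 0.3},
    {"rotation": [0, 0, 0], "translation": [0, 0, -1], "grip": 0.3},
    {"rotation": [0, 0, 0], "translation": [0, 0, -1], "grip": 0.3},
    {"rotation": [0, 0, -1], "translation": [0, 0, 0], "grip": 0.3},
  ],
)

```text
clock: 6.67
position: [0.5168, -0.1324, 0.1592]
eef_rot: [0.003, 1.0, -0.028, 0.008]
ft_force: [1.3, -1.1, 0.1]
opening: 0.0256
finger_force: 0.0
```

Request:
send_rows(
  steps=[
    {"rotation": [0, 0, -1], "translation": [0, 0, 0], "grip": 0.3},
    {"rotation": [0, 0, -1], "translation": [0, 0, 0], "grip": 0.3},
    {"rotation": [0, 0, -1], "translation": [0, 0, 0], "grip": 0.3},
    {"rotation": [0, 0, -1], "translation": [0, 0, 0], "grip": 0.3},
    {"rotation": [0, 0, -1], "translation": [0, 0, 0], "grip": 0.3},
  ],
)

```text
clock: 7.08
position: [0.5126, -0.1305, 0.1509]
eef_rot: [0.001, 0.985, 0.172, 0.001]
ft_force: [0.2, -0.4, 0.5]
opening: 0.0255
finger_force: 0.0
```

Request:
send_rows(
  steps=[
    {"rotation": [0, 0, -1], "translation": [0, 0, 0], "grip": 0.3},
    {"rotation": [0, 0, -1], "translation": [0, 0, 0], "grip": 0.3},
    {"rotation": [0, 0, -1], "translation": [0, 0, 0], "grip": 0.3},
    {"rotation": [0, 0, -1], "translation": [0, 0, 0], "grip": 0.3},
    {"rotation": [0, 0, -1], "translation": [0, 0, 0], "grip": 0.3},
  ],
)

```text
clock: 7.5
position: [0.5126, -0.1305, 0.1508]
eef_rot: [0.001, 0.931, 0.365, 0.001]
ft_force: [-0.1, -0.3, -1.5]
opening: 0.0257
finger_force: 0.0
```

Request:
send_rows(
  steps=[
    {"rotation": [0, 0, -1], "translation": [0, 0, 0], "grip": 0.3},
    {"rotation": [0, 0, -1], "translation": [0, 0, 0], "grip": 0.3},
    {"rotation": [0, 0, -1], "translation": [0, 0, 0], "grip": 0.3},
    {"rotation": [0, 0, -1], "translation": [0, 0, 0], "grip": 0.3},
    {"rotation": [0, 0, -1], "translation": [0, 0, 0], "grip": 0.3},
  ],
)

```text
clock: 7.92
position: [0.5126, -0.1305, 0.1508]
eef_rot: [0.001, 0.84, 0.542, 0.001]
ft_force: [-0.6, -0.1, 0.0]
opening: 0.0256
finger_force: 0.0
```

Request:
send_rows(
  steps=[
    {"rotation": [0, 0, -1], "translation": [0, 0, 0], "grip": 0.3},
    {"rotation": [0, 0, -1], "translation": [0, 0, 0], "grip": 0.3},
    {"rotation": [0, 0, -1], "translation": [0, 0, 0], "grip": 0.3},
    {"rotation": [0, 0, -0.64], "translation": [0, 0, 0], "grip": 0.3},
    {"rotation": [0, 0, 0], "translation": [-0.5, 0, 0], "grip": 0.3},
  ],
)

```text
clock: 8.33
position: [0.5098, -0.1484, 0.1506]
eef_rot: [0.001, 0.752, 0.659, 0.001]
ft_force: [-0.2, 0.4, -0.7]
opening: 0.0256
finger_force: 0.0
```

```bash
python3 -c "
from h import *
st()"
```

```text
t8.33 pocketframe mm [-107.7 -187.7  150.6] yaw rel 1.5755 tilt [0.0023 0.0006] open 0.0256 F [-0.2  0.4 -0.7] q [-0.48  0.08  2.01  0.    1.05 -0.34]
```

Request:
send_rows(
  steps=[
    {"rotation": [0, 0, 0], "translation": [-0.7, 0, 0], "grip": 0.3},
    {"rotation": [0, 0, 0], "translation": [-0.65, 0.5, 0], "grip": 0.3},
    {"rotation": [0, 0, 0], "translation": [0, 0.6, 0], "grip": 0.3},
    {"rotation": [0, 0, 0], "translation": [0, 0.57, 0], "grip": 0.3},
    {"rotation": [0, 0, 0], "translation": [0, 0, 0], "grip": 0.3},
  ],
)

```text
clock: 8.75
position: [0.5715, -0.2144, 0.1514]
eef_rot: [0.003, 0.754, 0.657, 0.001]
ft_force: [-1.3, 0.1, -0.6]
opening: 0.0255
finger_force: 0.0
```

```bash
python3 -c "
from h import *
st();book('c5')"
```

```text
t8.75 pocketframe mm [ -37.5 -244.7  151.4] yaw rel 1.5703 tilt [ 0.0057 -0.0022] open 0.0255 F [-1.3  0.1 -0.6] q [-0.53  0.24  1.82  0.    1.07 -0.39]
book rect (pocket frame mm) ((-36.392677307128906, -166.19802856445312), (73.31352996826172, 89.07113647460938), 0.17811580002307892) 800
[[-73.0, -122.0], [-73.0, -211.0], [0.0, -211.0], [0.0, -122.0]]
```

View pics/c5.png

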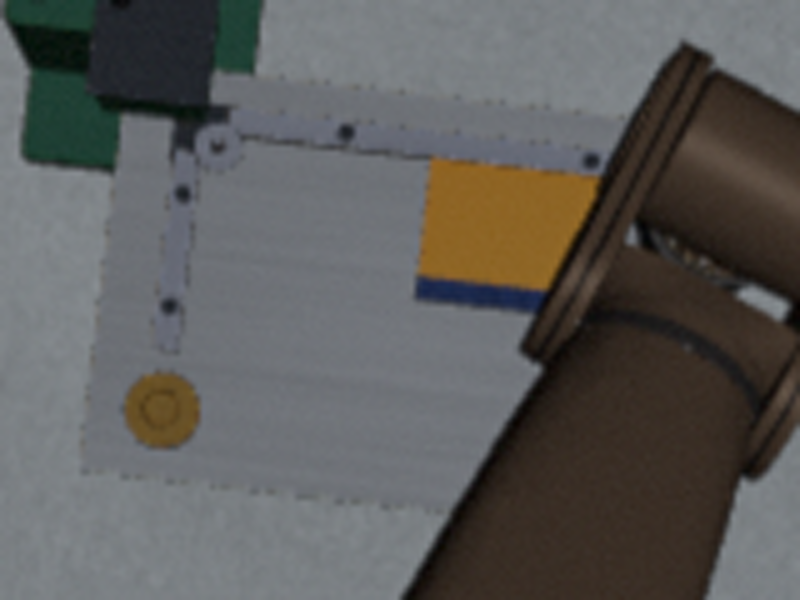

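The book stays flush on the fence, its spine square from crop (417,290) on. I descend behind its tail end.

Request:
send_rows(
  steps=[
    {"rotation": [0, 0, 0], "translation": [0, 0, 0.8], "grip": 0.3},
    {"rotation": [0, 0, 0], "translation": [0, 0, 0.8], "grip": 0.3},
    {"rotation": [0, 0, 0], "translation": [0, 0, 0.3], "grip": 0.3},
    {"rotation": [0, 0, 0], "translation": [0, 0, 0], "grip": 0.3},
    {"rotation": [0, 0, 0], "translation": [0, 0, 0], "grip": 0.3},
  ],
)

```text
clock: 9.22
position: [0.5676, -0.2123, 0.0743]
eef_rot: [-0.001, 0.754, 0.657, -0.0]
ft_force: [0.7, -0.4, 0.9]
opening: 0.0257
finger_force: 0.0
```

```bash
python3 -c "
from h import *
st()"
```

```text
t9.22 pocketframe mm [ -41.7 -243.2   74.3] yaw rel 1.5712 tilt [-0.001   0.0007] open 0.0257 F [ 0.7 -0.4  0.9] q [-0.53  0.34  1.86  0.    0.94 -0.39]
```

Request:
send_rows(
  steps=[
    {"rotation": [0, 0, 0], "translation": [0, 0, 0.09], "grip": 0.3},
    {"rotation": [0, 0, 0], "translation": [0.1, 0.003, 0], "grip": 0.3},
    {"rotation": [0, 0, 0], "translation": [0.12, 0.003, 0], "grip": 0.3},
    {"rotation": [0, 0, 0], "translation": [0.12, 0.003, 0], "grip": 0.3},
    {"rotation": [0, 0, 0], "translation": [0.12, 0.003, 0], "grip": 0.3},
  ],
)

```text
clock: 9.63
position: [0.5717, -0.1942, 0.0719]
eef_rot: [0.001, 0.754, 0.657, 0.0]
ft_force: [-0.7, -0.7, -0.4]
opening: 0.0259
finger_force: 0.2
```

Request:
send_rows(
  steps=[
    {"rotation": [0, 0, 0], "translation": [0.12, 0.003, 0], "grip": 0.3},
    {"rotation": [0, 0, 0], "translation": [0.12, 0.003, 0], "grip": 0.3},
    {"rotation": [0, 0, 0], "translation": [0.12, 0.003, 0], "grip": 0.3},
    {"rotation": [0, 0, 0], "translation": [0.12, 0.003, 0], "grip": 0.3},
    {"rotation": [0, 0, 0], "translation": [0.12, 0.003, 0], "grip": 0.3},
  ],
)

```text
clock: 10.05
position: [0.5751, -0.1703, 0.0709]
eef_rot: [-0.0, 0.754, 0.657, -0.0]
ft_force: [0.0, -0.5, 0.0]
opening: 0.0258
finger_force: 0.2
```

```bash
python3 -c "
from h import *
st();book('c6')"
```

```text
t10.05 pocketframe mm [ -40.  -200.5   70.9] yaw rel 1.5712 tilt [-0.0001  0.    ] open 0.0258 F [ 0.  -0.5  0. ] q [-0.46  0.34  1.88  0.    0.93 -0.32]
book rect (pocket frame mm) ((-36.38197326660156, -123.99110412597656), (65.28024291992188, 73.48570251464844), 89.38690185546875) 582
[[-73.0, -156.0], [0.0, -157.0], [1.0, -92.0], [-73.0, -91.0]]
```

View pics/c6.png

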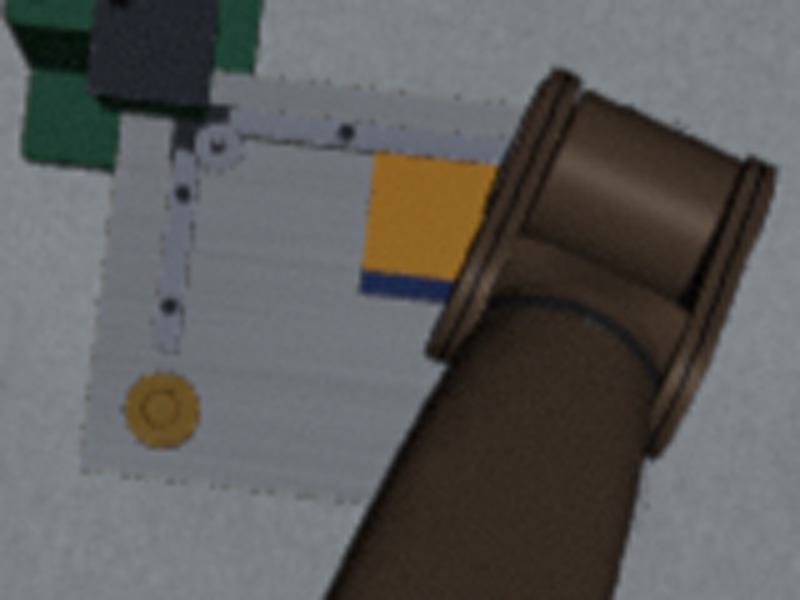

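It slides well: the book stays flush at x≈0 (crop (375,152)), its leading end about 91 mm short. I continue.

Request:
send_rows(
  steps=[
    {"rotation": [0, 0, 0], "translation": [0.12, 0.003, 0], "grip": 0.3},
    {"rotation": [0, 0, 0], "translation": [0.12, 0.003, 0], "grip": 0.3},
    {"rotation": [0, 0, 0], "translation": [0.12, 0.003, 0], "grip": 0.3},
    {"rotation": [0, 0, 0], "translation": [0.12, 0.003, 0], "grip": 0.3},
    {"rotation": [0, 0, 0], "translation": [0.12, 0.003, 0], "grip": 0.3},
  ],
)

```text
clock: 10.52
position: [0.5789, -0.1467, 0.0708]
eef_rot: [-0.0, 0.754, 0.657, -0.0]
ft_force: [-0.5, 0.5, -1.0]
opening: 0.0255
finger_force: 0.2
```

Request:
send_rows(
  steps=[
    {"rotation": [0, 0, 0], "translation": [0.1, 0.003, 0], "grip": 0.3},
    {"rotation": [0, 0, 0], "translation": [0.1, 0.003, 0], "grip": 0.3},
    {"rotation": [0, 0, 0], "translation": [0.05, 0.003, 0], "grip": 0.3},
    {"rotation": [0, 0, 0], "translation": [0, 0, 0], "grip": 0.3},
    {"rotation": [0, 0, 0], "translation": [0, 0, 0], "grip": 0.3},
  ],
)

```text
clock: 10.93
position: [0.5807, -0.1372, 0.071]
eef_rot: [0.0, 0.754, 0.657, 0.0]
ft_force: [-0.7, -0.1, 0.1]
opening: 0.0257
finger_force: 0.0
```

```bash
python3 -c "
from h import *
st();book()"
```

```text
t10.93 pocketframe mm [ -39. -167.   71.] yaw rel 1.5712 tilt [ 0.0003 -0.    ] open 0.0257 F [-0.7 -0.1  0.1] q [-0.4   0.33  1.89  0.    0.92 -0.27]
book rect (pocket frame mm) ((-36.469696044921875, -99.02803039550781), (83.41845703125, 73.7850341796875), 89.67145538330078) 571
[[-74.0, -141.0], [0.0, -141.0], [1.0, -58.0], [-73.0, -57.0]]
```

Request:
send_rows(
  steps=[
    {"rotation": [0, 0, 0], "translation": [0.1, 0.003, 0], "grip": 0.3},
    {"rotation": [0, 0, 0], "translation": [0.1, 0.003, 0], "grip": 0.3},
    {"rotation": [0, 0, 0], "translation": [0.1, 0.003, 0], "grip": 0.3},
    {"rotation": [0, 0, 0], "translation": [0.1, 0.003, 0], "grip": 0.3},
    {"rotation": [0, 0, 0], "translation": [0.1, 0.003, 0], "grip": 0.3},
  ],
)

```text
clock: 11.4
position: [0.5839, -0.1171, 0.0709]
eef_rot: [-0.0, 0.754, 0.657, -0.0]
ft_force: [-0.4, 0.0, 0.1]
opening: 0.0254
finger_force: 0.2
```

Request:
send_rows(
  steps=[
    {"rotation": [0, 0, 0], "translation": [0.1, 0.003, 0], "grip": 0.3},
    {"rotation": [0, 0, 0], "translation": [0.1, 0.003, 0], "grip": 0.3},
    {"rotation": [0, 0, 0], "translation": [0.1, 0.003, 0], "grip": 0.3},
    {"rotation": [0, 0, 0], "translation": [0.1, 0.003, 0], "grip": 0.3},
    {"rotation": [0, 0, 0], "translation": [0.1, 0.003, 0], "grip": 0.3},
  ],
)

```text
clock: 11.82
position: [0.5873, -0.0974, 0.0709]
eef_rot: [-0.0, 0.754, 0.657, -0.0]
ft_force: [0.0, -0.5, -0.5]
opening: 0.0256
finger_force: 0.2
```

```bash
python3 -c "
from h import *
st();book()"
```

```text
t11.82 pocketframe mm [ -37.9 -126.6   70.9] yaw rel 1.5712 tilt [-0.  0.] open 0.0256 F [ 0.  -0.5 -0.5] q [-0.33  0.33  1.89  0.    0.92 -0.2 ]
book rect (pocket frame mm) ((-36.348114013671875, -56.89414596557617), (78.10322570800781, 73.53034973144531), 89.38726806640625) 518
[[-74.0, -96.0], [-0.0, -96.0], [1.0, -18.0], [-73.0, -17.0]]
```

About 16 mm are left; I go slower until contact.

Request:
send_rows(
  steps=[
    {"rotation": [0, 0, 0], "translation": [0.08, 0.003, 0], "grip": 0.3},
    {"rotation": [0, 0, 0], "translation": [0.08, 0.003, 0], "grip": 0.3},
    {"rotation": [0, 0, 0], "translation": [0.08, 0.003, 0], "grip": 0.3},
    {"rotation": [0, 0, 0], "translation": [0.06, 0.003, 0], "grip": 0.3},
    {"rotation": [0, 0, 0], "translation": [0.04, 0, 0], "grip": 0.3},
  ],
)

```text
clock: 12.28
position: [0.5896, -0.0841, 0.0709]
eef_rot: [0.0, 0.754, 0.657, 0.0]
ft_force: [0.6, -0.6, -0.5]
opening: 0.0259
finger_force: 0.2
```

Request:
send_rows(
  steps=[
    {"rotation": [0, 0, 0], "translation": [0.04, 0, 0], "grip": 0.3},
    {"rotation": [0, 0, 0], "translation": [0.03, 0, 0], "grip": 0.3},
    {"rotation": [0, 0, 0], "translation": [0.03, 0, 0], "grip": 0.3},
    {"rotation": [0, 0, 0], "translation": [0, 0, 0], "grip": 0.3},
    {"rotation": [0, 0, 0], "translation": [0, 0, 0], "grip": 0.3},
  ],
)

```text
clock: 12.7
position: [0.5902, -0.0805, 0.071]
eef_rot: [0.0, 0.754, 0.657, 0.0]
ft_force: [1.0, -1.0, 0.2]
opening: 0.0253
finger_force: 0.0
```

```bash
python3 -c "
from h import *
st();book()"
```

```text
t12.70 pocketframe mm [ -37.4 -109.5   71. ] yaw rel 1.5710 tilt [0.0002 0.0001] open 0.0253 F [ 1.  -1.   0.2] q [-0.31  0.33  1.89  0.    0.92 -0.17]
book rect (pocket frame mm) ((-36.25100326538086, -37.665618896484375), (73.40960693359375, 74.69896697998047), 0.17780986428260803) 443
[[-73.0, -0.0], [-73.0, -75.0], [1.0, -75.0], [0.0, -0.0]]
```

Request:
send_rows(
  steps=[
    {"rotation": [0, 0, 0], "translation": [0.03, 0, 0], "grip": 0.3},
    {"rotation": [0, 0, 0], "translation": [0.03, 0, 0], "grip": 0.3},
    {"rotation": [0, 0, 0], "translation": [0, 0, 0], "grip": 0.3},
    {"rotation": [0, 0, 0], "translation": [0, 0, 0], "grip": 0.3},
    {"rotation": [0, 0, 0], "translation": [0, 0, 0], "grip": 0.3},
  ],
)

```text
clock: 13.17
position: [0.5903, -0.0799, 0.071]
eef_rot: [0.001, 0.754, 0.657, -0.001]
ft_force: [-1.2, -6.0, 0.2]
opening: 0.0256
finger_force: 3.0
```

```bash
python3 -c "
from h import *
st()"
```

```text
t13.17 pocketframe mm [ -37.3 -108.9   71. ] yaw rel 1.5718 tilt [-0.0004 -0.0034] open 0.0256 F [-1.2 -6.   0.2] q [-0.3   0.33  1.89 -0.    0.92 -0.16]
```

It is home (6 N against the stop). I back straight off, rise and check.

Request:
send_rows(
  steps=[
    {"rotation": [0, 0, 0], "translation": [-0.1, 0, 0], "grip": 0.3},
    {"rotation": [0, 0, 0], "translation": [-0.5, 0, 0], "grip": 0.3},
    {"rotation": [0, 0, 0], "translation": [-0.3, 0, 0], "grip": 0.3},
    {"rotation": [0, 0, 0], "translation": [0, 0, -1], "grip": 0.3},
    {"rotation": [0, 0, 0], "translation": [0, 0, -1], "grip": 0.3},
  ],
)

```text
clock: 13.58
position: [0.583, -0.1138, 0.1481]
eef_rot: [-0.004, 0.754, 0.656, -0.002]
ft_force: [0.7, -0.3, -0.5]
opening: 0.0253
finger_force: 0.0
```

Request:
send_rows(
  steps=[
    {"rotation": [0, 0, 0], "translation": [-1, 0, -0.5], "grip": 0.3},
    {"rotation": [0, 0, 0], "translation": [-1, 0, 0], "grip": 0.3},
    {"rotation": [0, 0, 0], "translation": [-1, 0, 0], "grip": 0.3},
    {"rotation": [0, 0, 0], "translation": [0, 0, 0], "grip": 0.3},
    {"rotation": [0, 0, 0], "translation": [0, 0, 0], "grip": 0.3},
  ],
)

```text
clock: 14.0
position: [0.5691, -0.232, 0.1697]
eef_rot: [-0.0, 0.755, 0.656, 0.0]
ft_force: [0.8, 0.6, 0.3]
opening: 0.0259
finger_force: 0.0
```

```bash
python3 -c "
from h import *
st();book('c7')"
```

```text
t14.00 pocketframe mm [ -37.5 -262.5  169.7] yaw rel 1.5669 tilt [0.0005 0.0005] open 0.0259 F [0.8 0.6 0.3] q [-0.55  0.23  1.8   0.    1.11 -0.41]
book rect (pocket frame mm) ((-36.429962158203125, -50.06930160522461), (99.36082458496094, 73.64073944091797), 89.93435668945312) 949
[[-73.0, -100.0], [0.0, -100.0], [0.0, -0.0], [-73.0, -0.0]]
```

View pics/c7.png

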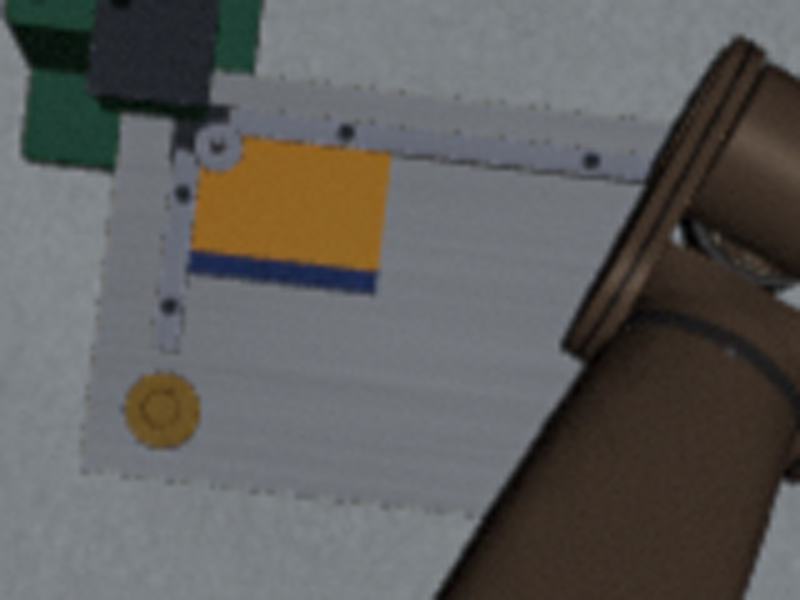

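The book sits in the corner under the foot (crop (195,165) to (388,290)), touching both fences. The weight has not moved and the arm is clear, so I hand in.

```bash
python3 -c "
from rig import env
print(env.sign_off())"
```

```text
the job is handed in; nothing more can be done
None
```

The book lies home in the corner under the pressure foot, against both fences by the last picture, and the job is handed in; the hand-in returned no verdict.

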